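# Fold back the bifold dust cover of the red-covered tool case

## Robot

A 6-joint arm with a two-finger parallel gripper is mounted at the origin on the work surface. World frame = base frame: x ahead of the robot, y to its left, z up, the work surface at z = 0. Lengths are in m, angles in degrees, forces in N, time in s.
With the tool pointing down it reaches from about 0.25 to 0.725 m from the base axis. Payload 9.7 kg.
Tool frame: the origin (TCP) lies at the very end of the fingers, on their centre line; the grasp point (between the pads) lies 19 mm behind it; z points along the fingers, y is the direction in which the jaws open and shut (so a half turn about z gives the same grasp; the last joint's range is limited). The gripper opens to 85 mm and grips with 20 to 120 N. Pads are 22 mm wide; open, the fingers measure 114 mm over their backs; the gripper's body (76 mm by 85 mm) begins 54 mm behind the grasp point. The pads swing forward as they close: fully open they stand 13 mm farther back than shut.
Start: joints at [74.771, 4.979, 10.078, 95.1, 0, 90], TCP at [0.144, 0.531, 0.231] pointing down, gripper open.
Joint ranges: [-179.16, 179.16], [-48.56, 103.87], [-65.8, 70.77], [-126.05, 130.52], [-82.76, 87.17], [-180, 180]. Speed limits (degrees/s): [127.2, 127.2, 147.25, 180, 180, 180].

## Interface

Orientations are given as [roll, pitch, yaw] about the fixed x, y, z axes, in that order (R = Rz(yaw) Ry(pitch) Rx(roll)).
In Python, from workcell import bot gives the robot as it stands.
- The arm moves only by the shell command python3 -m pendant 'ROWS' [FORCE]. ROWS is JSON, a list that holds one entry, the list of rows, each a list of 7 numbers: the shift along the tool's x, y, z in cm, then the turn, a rotation vector about the tool's x, y, z in rad, then the opening in per cent of the stroke, from 0 (shut) to 100 (fully open). In form: [[[dx, dy, dz, ax, ay, az, gripper], ...]]. A call has 1 to 5 rows; each row shifts and turns the pose as measured when the row begins, along the tool's axes as they then stand; what a row does not reach is not made up. A row lasts 1/12 s, in which the tool goes at most 41.7 mm and 7.16 degrees, less where a joint would pass 70% of its speed; a pose out of reach is approached as far as the arm can. A call with a gripper value outside its range is refused whole. The fingers move at their own pace and stop on an object; FORCE is the grip in N (left out, the last holds). Time passes only in rows, so rows that do not move let the fingers close. It gives the time, the measured TCP pose, the force and the opening at its end, in the units of the state.
- bot.get_obs(): the state, without advancing time (a new reading comes with each control period).
- bot.camera(name): name is "scene" or "top"; returns the picture (384x512x3 uint8, red, green, blue); there is no depth.
- bot.get_calibration(name): a dict with "intrinsics" (3x3 intrinsics, pixels), "pose" (4x4, takes a point from camera to world coordinates). Camera axes: x right, y down, z forward; pixel columns grow to the right and rows downward; lengths in m; the calibration is good to about 2 mm. A picture is of the moment at which its call begins. get_calibration takes no time and is no camera call.
- bot.job_done(): hands the job in, once; it reports no verdict.
Trained networks look in the newest picture that a camera, given by its name, has taken for a name from the list of things; names that differ only in an ending like _2 or _b are one class to them, and where a whole thing is asked for, a point or a joint stands for the part that bears it (a point fixed in the world has none). Each returns a list of dicts, best first, with "confidence" (0 to 1); they miss things now and then, are a little off and sometimes report something else, mostly with a low value. They report only what shows in the picture. A call takes as long as a camera call.
- bot.masks_of(camera, thing): "pixels" (384x512 bool, what is visible of it) and "extent" ([left, top, right, bottom] in pixels, round what is visible of it).
- bot.mark_of(camera, thing): "uv" ([column, row] in pixels: a listed point, or the origin of a listed thing).
The state is a dict: "time": time; "q": joint angles; "qd": joint speeds; "joint_efforts": joint torques, N m; "ee_pos": TCP position; "tcp_rot": TCP orientation; "wrist_force": force on the tool from outside, world axes, zero at the start; "torque": the same for the moment, N m; "opening": finger opening in m.
Only numpy, scipy, OpenCV 4.12 (cv2) and the standard library are available. Lean on these libraries where they do the work, as an engineer would, in place of code of your own. Each camera call takes 0.05 s, during which the arm holds its last target. There are 200 camera calls.

## Task

Two tool-holder cases stand on the presetting desk, each under a bifold dust cover whose front leaf has been left half raised. Fold the front leaf of the red cover all the way back so that it lies flat on its rear leaf, which stays down on the case, so that the holders in front can be reached. Leave the grey-covered case as it is.

Things in the scene. Friction and masses are not known exactly. Their poses are not given: they have to be found in the camera images.
- red_case: Red-covered case: open black box 226 x 130 x 60 mm (x, y, z), fixed. Origin: centre of its underside; x runs from its open front half (robot's side) to its rear half, y along the hinges. Cover: two red leaves, each 110 long, 130 wide, 6 mm thick. The rear leaf lies at x 0 to 110 mm, top at z = 66 mm; the front leaf is hinged to it along y through x = 0, z = 66 mm. Bare space above the rear leaf.
- red_front (a joint): Angle of the red front leaf (metal strip on its free edge) at the middle hinge, rad: 0 = flat over the case's front half, 1.57 = upright, 3.14 (stop) = folded flat on the rear leaf, its upper side then at z = 72 mm. Starts at 1.05 to 1.6. Stiff hinge: the leaf (about 0.15 kg) stays at any angle and turns with 1 to 3 N near its free edge.
- red_rear (a joint): Angle of the red rear leaf about its own hinge at the rear rim of the case (x = +110 mm, z = 66 mm), rad: 0 = down on the case (start, held by its weight only), growing as its front edge rises.
- grey_edge (a point): Middle of the free edge of the front leaf of the other case, which is the same in size and make but has a grey cover; its front leaf is also half raised. The cases stand left and right, either way round, at least 280 mm between centres.

How it is judged:
By the outcome, as a careful person would: the job done as asked, in the order asked, and still so for the second after the job is handed in, with the robot touching nothing.
It also fails if it takes over 32 s, if anything falls off the work surface, if the arm or the gripper's body presses on something with over 40 N, if the wrist force passes 120 N, or if a joint passes its speed limit or range.

## Working session

There is one attempt and no reset: what is moved stays moved. The work goes in short steps, Python scripts to look and compute and a shell command to move; the robot and the scene stay as the last step left them, time stands still between calls to the robot, and variables do not carry over. Pictures are saved under pics/ and viewed, about 8 in all and at most 12, crops included, and the job is handed in when it is done.

```bash
mkdir -p pics; ls
python3 - <<'E'
from workcell import bot
import cv2, numpy as np
np.set_printoptions(precision=4,suppress=True)
ims=[]
for c in("scene","top"):
    im=bot.camera(c); ims.append(im); k=bot.get_calibration(c); print(c,k["intrinsics"],k["pose"])
    for t in("red_case","grey_edge","red_front","red_rear"):
        try:
            print(t,[(m["uv"],round(m["confidence"],2)) for m in bot.mark_of(c,t)])
        except Exception as e: print(t,e)
        try:
            print(t,[(m["extent"],round(m["confidence"],2),m["pixels"].sum()) for m in bot.masks_of(c,t)])
        except Exception as e: print(t,e)
    cv2.imwrite(f"pics/{c}0.png",cv2.resize(im[:,:,::-1],(768,576),interpolation=cv2.INTER_CUBIC))
o=bot.get_obs();print(o)
E
```

```text
pics
scene [[475.5775   0.     258.6961]
 [  0.     475.5775 184.779 ]
 [  0.       0.       1.    ]] [[-0.454   0.6789 -0.5771  1.0413]
 [ 0.8908  0.332  -0.3103  0.2952]
 [-0.0191 -0.6549 -0.7554  0.7864]
 [ 0.      0.      0.      1.    ]]
red_case [([185.9, 192.3], 0.78)]
red_case [([122.8, 121.6, 233.2, 246.9], 0.73, np.int64(8167))]
grey_edge []
grey_edge [([305.1, 181.2, 373.7, 260.9], 0.68, np.int64(2985))]
red_front it knows: grey_edge, red_case
red_front [([142.4, 126.7, 207.9, 184.5], 0.73, np.int64(2151))]
red_rear it knows: grey_edge, red_case
red_rear [([122.3, 122.9, 207.7, 226.4], 0.68, np.int64(5137))]
top [[371.4553   0.     258.5562]
 [  0.     371.4553 183.3558]
 [  0.       0.       1.    ]] [[-0.0205 -0.9967  0.078   0.4602]
 [-0.9994  0.0227  0.0267 -0.0143]
 [-0.0284 -0.0774 -0.9966  0.8901]
 [ 0.      0.      0.      1.    ]]
red_case [([327.9, 180.4], 0.93)]
red_case [([299.9, 123.7, 377.3, 227.7], 0.94, np.int64(6311))]
grey_edge [([169.1, 168.7], 0.75)]
grey_edge [([138.3, 159.7, 205.6, 178.6], 0.77, np.int64(263))]
red_front it knows: grey_edge, red_case
red_front [([304.2, 168.6, 373.4, 178.7], 0.94, np.int64(575))]
red_rear it knows: grey_edge, red_case
red_rear [([301.8, 126.2, 374.6, 181.9], 0.75, np.int64(3039))]
{'time': 0.7, 'q': array([74.7687,  4.9789, 10.0783, 95.0995, -0.    , 90.0006]), 'qd': array([-0.0585,  0.0126, -0.0004, -0.0428, -0.0517,  0.0224]), 'joint_efforts': array([  0.0011, -51.997 ,  46.4781,   0.0015,  -0.0001,  -0.    ]), 'ee_pos': array([0.1445, 0.5307, 0.2313]), 'tcp_rot': array([-179.9999,    0.    ,  164.7682]), 'wrist_force': array([ 0.273 , -0.5323,  0.341 ]), 'torque': array([-0.014 , -0.0589,  0.0153]), 'opening': 0.08485139589434122}
```

View pics/scene0.png

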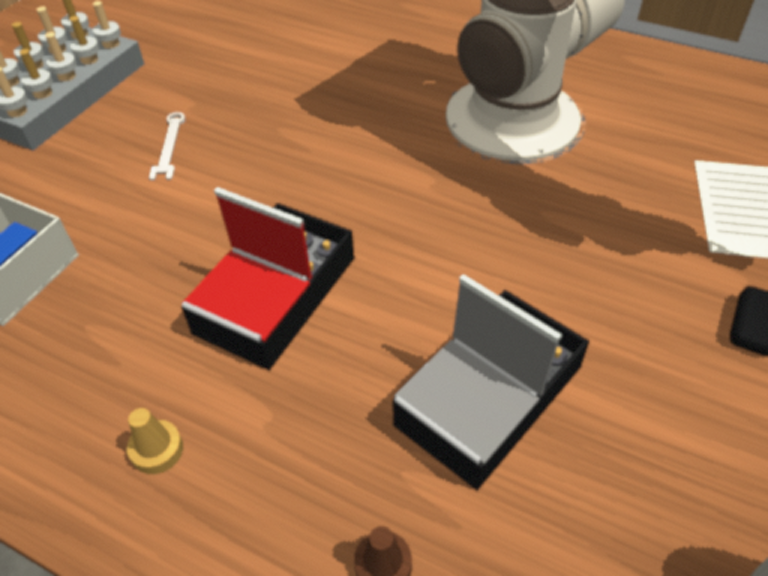

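View pics/top0.png

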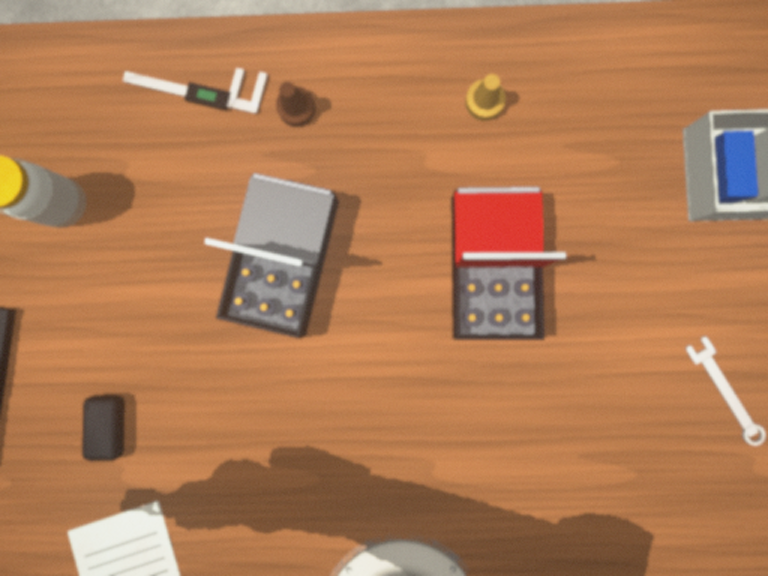

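Both pictures show the red case right in "top" (free edge at about (309,171)-(377,171) native px) and left in "scene"; the grey case is on the other side, and both leaves stand near upright. I'll fit pose and angle from the corner pixels next.

Run:
```python
from workcell import bot
import numpy as np
from scipy.optimize import least_squares
K={c:bot.get_calibration(c) for c in("scene","top")}
def proj(c,p):
    T=np.linalg.inv(K[c]["pose"]);q=K[c]["intrinsics"]@(T[:3,:3]@p+T[:3,3]);return q[:2]/q[2]
def pt(s,kind,side):
    x,y,yaw,th=s
    c,sn=np.cos(th),np.sin(th)
    X,Z={"front":(-.113,.06),"rear":(.110,.066),"edge":(-.110*c-.003*sn,.066+.110*sn-.003*c),"hinge":(0,.066)}[kind]
    Y=.065*side
    return np.array([x+X*np.cos(yaw)-Y*np.sin(yaw),y+X*np.sin(yaw)+Y*np.cos(yaw),Z])
def run(name,obs,s0):
    f=lambda s:np.concatenate([proj(c,pt(s,k,sd))-np.array(uv)/1.5 for c,k,sd,uv in obs])
    r=least_squares(f,s0);print(name,"x y",r.x[:2].round(4),"yaw",np.degrees(r.x[2]).round(1),"th",r.x[3].round(3));print(f(r.x).reshape(-1,2).round(1).tolist())
    for k in("hinge","edge"):print(k,pt(r.x,k,1).round(4),pt(r.x,k,-1).round(4))
run("red",[("top","front",1,(454,338)),("top","front",-1,(544,338)),("top","rear",1,(456,189)),("top","rear",-1,(541,189)),
("top","edge",1,(463,257)),("top","edge",-1,(566,256)),("scene","edge",1,(302,221)),("scene","edge",-1,(217,191)),("scene","front",1,(353,235)),
("scene","rear",-1,(184,304)),("scene","rear",1,(259,338)),("scene","hinge",1,(309,276))],[.45,-.17,0,1.4])
run("grey",[("top","front",1,(219,318)),("top","front",-1,(302,335)),("top","rear",1,(254,177)),("top","rear",-1,(333,191)),
("top","edge",1,(205,241)),("top","edge",-1,(302,263))],[.45,.17,0,1.4])
```

```text
red x y [ 0.5405 -0.157 ] yaw -1.6 th 1.573
[[0.4, 0.2], [-0.4, 0.7], [-0.8, -0.3], [0.8, -0.3], [-0.2, -1.2], [-0.8, -0.3], [-0.2, -0.4], [-0.2, -2.4], [-0.1, -3.2], [-2.4, -1.3], [2.0, 1.2], [0.5, 3.0]]
hinge [ 0.5423 -0.092   0.066 ] [ 0.5387 -0.222   0.066 ]
edge [ 0.5395 -0.0919  0.176 ] [ 0.5358 -0.2219  0.176 ]
grey x y [0.561  0.1747] yaw -13.5 th 1.493
[[-0.8, 0.1], [-0.1, 1.2], [-2.1, -2.0], [0.9, 0.3], [1.0, 0.6], [0.8, -0.2]]
hinge [0.5762 0.2379 0.066 ] [0.5458 0.1115 0.066 ]
edge [0.565  0.2406 0.1754] [0.5346 0.1142 0.1754]
```

```bash
python3 -m pendant '[[[0,0,0,0,0,-0.119,0],[0,0,0,0,0,-0.119,0],[-1.7,-3.4,0,0,0,0,0],[-1.7,-3.4,0,0,0,0,0],[-1.7,-3.4,0,0,0,0,0]]]' 40
for i in 1 2 3; do python3 -m pendant '[[[-1.7,-3.4,0,0,0,0,0],[-1.7,-3.4,0,0,0,0,0],[-1.7,-3.4,0,0,0,0,0],[-1.7,-3.4,0,0,0,0,0],[-1.7,-3.4,0,0,0,0,0]]]'; done
cat > goto.py <<'E'
import sys,numpy as np
from workcell import bot
from scipy.spatial.transform import Rotation as R
o=bot.get_obs();t=np.array(eval(sys.argv[1]));r=R.from_euler('xyz',o['tcp_rot'],degrees=True)
print("t",o['time'],"pos",o['ee_pos'].round(4),"rot",o['tcp_rot'].round(1),"F",o['wrist_force'].round(1),"open",round(o['opening'],3))
print("shift cm",(r.inv().apply(t[:3]-o['ee_pos'])*100).round(2))
if len(t)>3: print("turn",(r.inv()*R.from_euler('xyz',t[3:],degrees=True)).as_rotvec().round(3))
E
python3 goto.py '[.46,-.157,.2,180,25,178.4]'
```

```text
time: 1.12
ee_pos: [0.1923, 0.4294, 0.2278]
tcp_rot: [-179.8, -0.1, 179.5]
wrist_force: [0.9, 0.0, 1.1]
opening: 0.0253
time: 1.53
ee_pos: [0.277, 0.251, 0.2277]
tcp_rot: [-179.9, -0.0, 179.7]
wrist_force: [0.7, 0.5, -0.0]
opening: 0.0001
time: 1.95
ee_pos: [0.3626, 0.0716, 0.2296]
tcp_rot: [180.0, 0.3, 179.9]
wrist_force: [0.6, 1.2, 0.1]
opening: -0.0
time: 2.37
ee_pos: [0.4488, -0.1095, 0.2319]
tcp_rot: [180.0, 0.6, 179.8]
wrist_force: [1.1, 1.0, -0.1]
opening: -0.0002
t 2.3667 pos [ 0.4488 -0.1095  0.2319] rot [180.    0.6 179.8] F [ 1.1  1.  -0.1] open -0.0
shift cm [-1.1  -4.74  3.2 ]
turn [ 0.005 -0.426  0.023]
```

```bash
python3 -m pendant '[[[0,-2.4,0,0,-0.107,0.01,0],[0,-2.4,0,0,-0.107,0.01,0],[0,0,0,0,-0.107,0,0],[0,0,0,0,-0.107,0,0],[0,0,0,0,0,0,0]]]'; python3 goto.py '[.495,-.157,.120,180,25,178.4]'
```

```text
time: 2.78
ee_pos: [0.4533, -0.1689, 0.2155]
tcp_rot: [179.5, 24.4, 177.9]
wrist_force: [-0.2, 0.4, -0.1]
opening: 0.0003
t 2.7833 pos [ 0.4533 -0.1689  0.2155] rot [179.5  24.4 177.9] F [-0.2  0.4 -0.1] open 0.0
shift cm [ 0.19  1.24 10.41]
turn [ 0.006 -0.01  -0.008]
```

```bash
python3 -m pendant '[[[0,0.4,3.5,0,0,0,0],[0,0.4,3.5,0,0,0,0],[0.2,0.4,3.4,0,0,0,0],[0,0,0,0,0,0,0]]]'; python3 goto.py '[.525,-.157,.120]'
python3 - <<'E'
from workcell import bot
import cv2
im=bot.camera("scene"); cv2.imwrite("pics/s1.png",cv2.resize(im[90:270,90:330,::-1],(720,540),interpolation=cv2.INTER_CUBIC))
E
```

```text
time: 3.12
ee_pos: [0.4963, -0.1591, 0.1225]
tcp_rot: [179.8, 24.6, 177.8]
wrist_force: [-1.4, 0.0, -1.9]
opening: 0.0003
t 3.1167 pos [ 0.4963 -0.1591  0.1225] rot [179.8  24.6 177.8] F [-1.4  0.  -1.9] open 0.0
shift cm [-2.5   0.32  1.42]
```

View pics/s1.png

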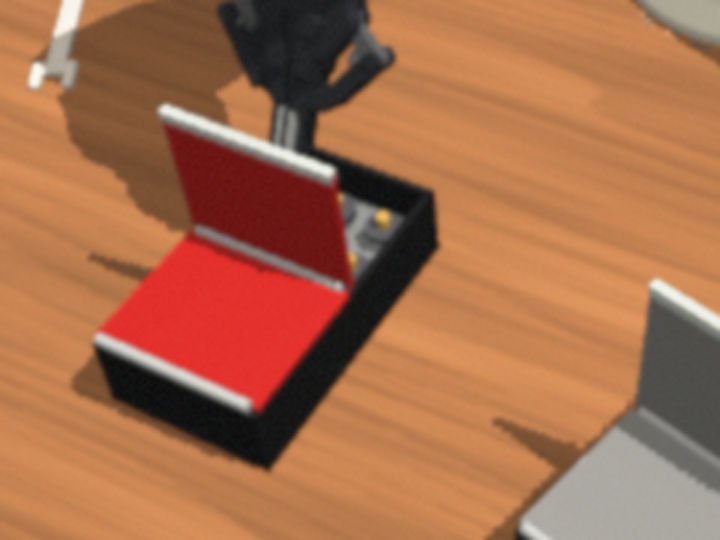

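```bash
python3 -m pendant '[[[-0.9,0.2,0.8,0,0,0,0],[-0.9,0,0.7,0,0,0,0],[-0.6,0,0.5,0,0,0,0]]]'; python3 -m pendant '[[[-0.5,0,0.4,0,0,0,0],[0,0,0,0,0,0,0]]]'; python3 goto.py '[.549,-.159,.106]'
```

```text
time: 3.42
ee_pos: [0.5291, -0.1591, 0.1245]
tcp_rot: [180.0, 24.9, 177.9]
wrist_force: [-2.0, 0.2, 1.1]
opening: 0.0001
time: 3.58
ee_pos: [0.5373, -0.1596, 0.126]
tcp_rot: [-179.9, 24.9, 178.0]
wrist_force: [0.3, 0.3, -0.2]
opening: 0.0001
t 3.5833 pos [ 0.5373 -0.1596  0.126 ] rot [-179.9   24.9  178. ] F [ 0.3  0.3 -0.2] open 0.0
shift cm [-0.22  0.1   2.3 ]
```

Run:
```python
from workcell import bot
import cv2
im=bot.camera("scene"); cv2.imwrite("pics/s2.png",cv2.resize(im[90:270,90:330,::-1],(720,540),interpolation=cv2.INTER_CUBIC))
```

```text
(no output)
```

View pics/s2.png

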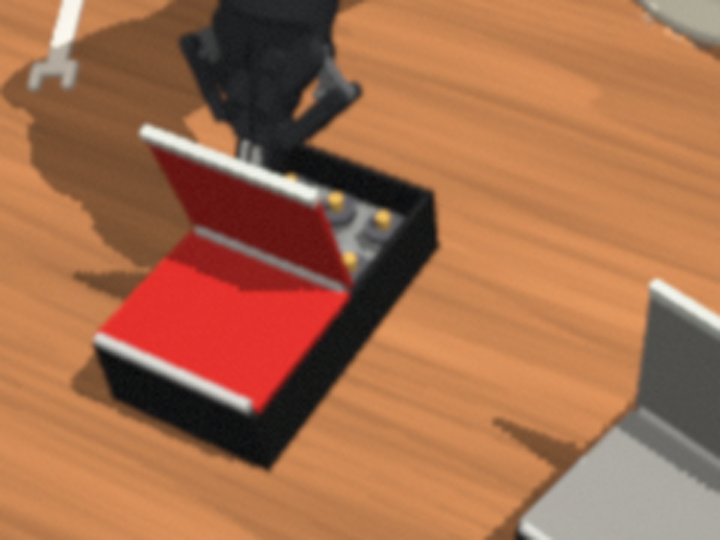

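The picture shows the leaf turned past upright (free edge now about (145,130)-(318,192) in the crop), with the rear leaf still down. I'll carry on along the arc.

```bash
python3 -m pendant '[[[-0.2,0,0.8,0,0,0,0],[-0.2,0,0.8,0,0,0,0],[-0.2,0,0.8,0,0,0,0]]]'; python3 goto.py '[.5617,-.159,.0956]'
```

```text
time: 3.88
ee_pos: [0.5545, -0.1612, 0.1104]
tcp_rot: [-179.8, 25.2, 178.0]
wrist_force: [-1.1, -0.4, 2.8]
opening: 0.0
t 3.8833 pos [ 0.5545 -0.1612  0.1104] rot [-179.8   25.2  178. ] F [-1.1 -0.4  2.8] open 0.0
shift cm [-0.02  0.25  1.64]
```

```bash
python3 -m pendant '[[[0,0.1,0.8,0,0,0,0],[0,0.1,0.8,0,0,0,0],[0,0,0.6,0,0,0,0]]]'; python3 -m pendant '[[[0.2,0,0.6,0,0,0,0],[0.2,0,0.6,0,0,0,0]]]'; python3 goto.py '[.572,-.159,.074]'
python3 - <<'E'
from workcell import bot
import cv2
im=bot.camera("scene"); cv2.imwrite("pics/s3.png",cv2.resize(im[90:270,90:330,::-1],(720,540),interpolation=cv2.INTER_CUBIC))
E
```

```text
time: 4.13
ee_pos: [0.5657, -0.1599, 0.0889]
tcp_rot: [-179.8, 25.3, 178.0]
wrist_force: [0.1, -0.4, 2.2]
opening: 0.0002
time: 4.3
ee_pos: [0.569, -0.16, 0.0761]
tcp_rot: [-179.8, 25.5, 178.1]
wrist_force: [3.0, 0.5, 5.4]
opening: -0.0001
t 4.3 pos [ 0.569  -0.16    0.0761] rot [-179.8   25.5  178.1] F [3.  0.5 5.4] open -0.0
shift cm [-0.18  0.11  0.32]
```

View pics/s3.png

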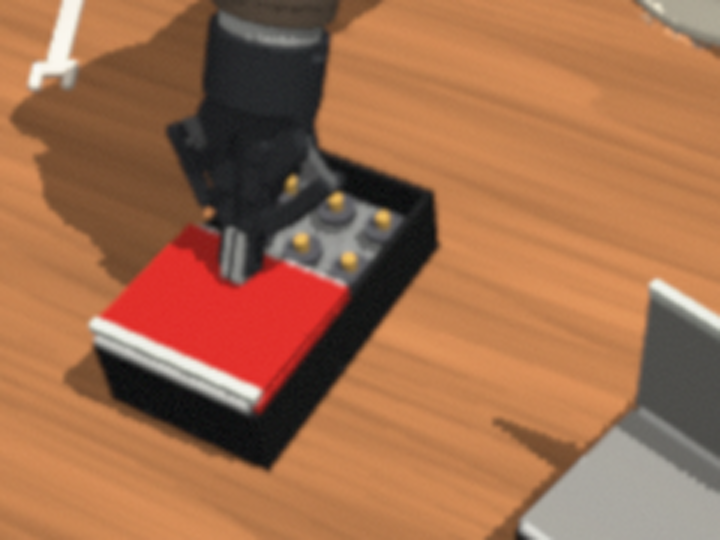

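The leaf lies almost flat on the rear leaf, with both strips at the rear and perhaps a sliver of gap. I'll press here, then closer to the free edge.

```bash
python3 -m pendant '[[[0.15,0,0.35,0,0,0,0],[0.1,0,0.2,0,0,0,0]]]'; python3 -m pendant '[[[-0.85,0,-1.8,0,0,0,0],[-2,0,0.9,0,0,0,0],[-2,0,0.9,0,0,0,0],[0,0,0,0,0,0,0]]]';  python3 goto.py '[.615,-.159,.077]'
```

```text
time: 4.52
ee_pos: [0.5713, -0.1605, 0.0748]
tcp_rot: [-179.7, 25.9, 178.1]
wrist_force: [-12.1, 3.8, 17.6]
opening: 0.0003
time: 4.85
ee_pos: [0.6148, -0.1619, 0.0962]
tcp_rot: [-179.7, 25.9, 178.1]
wrist_force: [0.8, 0.2, 0.3]
opening: 0.0002
t 4.85 pos [ 0.6148 -0.1619  0.0962] rot [-179.7   25.9  178.1] F [0.8 0.2 0.3] open 0.0
shift cm [0.83 0.3  1.73]
```

```bash
python3 -m pendant '[[[0.4,0,0.8,0,0,0,0],[0.4,0,0.8,0,0,0,0]]]'; python3 -m pendant '[[[0.1,0,0.2,0,0,0,0],[0.05,0,0.15,0,0,0,0]]]';  python3 goto.py '[.615,-.159,.077]'
```

```text
time: 5.02
ee_pos: [0.6147, -0.1618, 0.0771]
tcp_rot: [-179.7, 25.9, 178.1]
wrist_force: [-0.3, -0.0, -0.1]
opening: -0.0001
time: 5.18
ee_pos: [0.615, -0.1619, 0.0744]
tcp_rot: [-179.7, 26.1, 178.1]
wrist_force: [-21.7, 4.1, 31.5]
opening: -0.0001
t 5.1833 pos [ 0.615  -0.1619  0.0744] rot [-179.7   26.1  178.1] F [-21.7   4.1  31.5] open -0.0
shift cm [-0.11  0.29 -0.24]
```

Contact stops at the same height (about 0.0745 m) at both places, so the leaf is flat. I'll retreat and check.

```bash
python3 -m pendant '[[[-0.4,0,-0.9,0,0,0,0],[-1.4,0,-3,0,0,0,0],[-1.4,0,-3,0,0,0,0],[-1.4,0,-3,0,0,0,0],[-0.4,0,-1,0,0,0,0]]]'; python3 -m pendant '[[[3,0,-1.4,0,0,0,0],[3,0,-1.4,0,0,0,0],[3,0,-1.4,0,0,0,0],[3,0,-1.4,0,0,0,0],[0,0,0,0,0,0,0]]]'
python3 - <<'E'
from workcell import bot
import cv2,numpy as np
a=bot.camera("scene")[90:290,90:400];b=bot.camera("top")[100:300,120:430]
cv2.imwrite("pics/f.png",cv2.resize(np.vstack([a,b])[:,:,::-1],None,fx=1.48,fy=1.48,interpolation=cv2.INTER_CUBIC))
print([m["uv"] for m in bot.mark_of("top","grey_edge")],bot.get_obs()["wrist_force"].round(1))
E
```

```text
time: 5.6
ee_pos: [0.6043, -0.16, 0.1866]
tcp_rot: [-179.9, 25.2, 177.9]
wrist_force: [0.5, -0.1, 0.1]
opening: -0.0003
time: 6.02
ee_pos: [0.4651, -0.154, 0.1804]
tcp_rot: [179.9, 24.8, 177.9]
wrist_force: [0.7, -0.3, 0.7]
opening: 0.0005
[[167.3, 170.2]] [ 0.3 -0.1  0.1]
```

View pics/f.png

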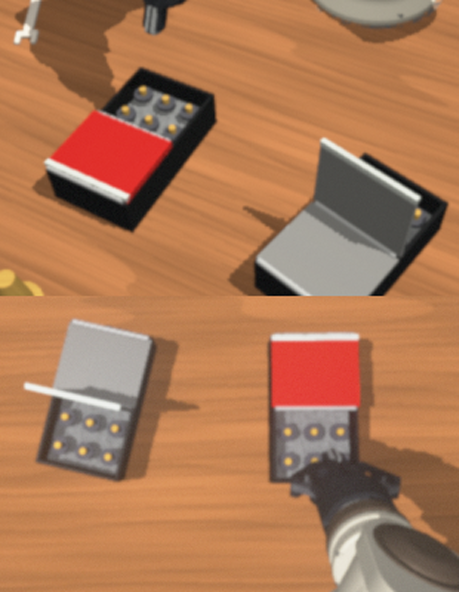

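The red leaf lies flat on its rear leaf and the grey one still stands. The arm is clear at z = 0.18 m.

```bash
python3 -c "
from workcell import bot
print(bot.job_done())"
```

```text
the job is handed in; nothing more can be done
None
```

I folded the red front leaf all the way back with closed, tilted fingertips, then pressed it down at two places. I then moved the arm clear and handed the job in about 6 s into the 32 s allowed.

- **Red cover:** the final pictures show the front leaf flat on its rear leaf, the rear leaf down, and the holders in front uncovered. While pressing, the fingers stopped at the same height (about 0.0745 m) about 20 mm and 65 mm from the hinge, which agrees with a flat leaf.
- **Grey cover:** it looks unchanged in both views. Its edge mark in the top view moved only about 2 px, from (169, 169) to (167, 170), which I take as detector noise.
- **Forces:** the highest wrist force I read was about 38 N, at the fingertips during the final press. It was about 0 N after the retreat, with the arm touching nothing.

One thing did not go as planned. On the first push the tool's height rose by about 3 mm where I had expected it to fall by about 9 mm. I checked with a picture and the leaf was turning properly, with the rear leaf still down.

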